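Key a pulley onto a drive shaft

ROBOT

A 6-joint arm with a two-finger parallel gripper is mounted at the origin on a cart in front of the work surface, level with it; the furniture and walls round the work are solid. World frame = base frame: x ahead of the robot, y to its left, z up, the work surface at z = 0. Lengths are in mm, angles in rad, forces in N, time in s.
With the tool pointing down it reaches from about 400 to 825 mm from the base axis. Payload 7 kg.
Tool frame: the origin (TCP) lies midway between the tips of the shut fingers; the grasp point (between the pads) lies 19 mm behind it; z points along the fingers, y is the line along which they close (so a half turn about z gives the same grasp; the last joint's range is limited). The gripper opens to 85 mm and grips with 20 to 120 N. Pads are 22 mm wide; open, the fingers measure 114 mm over their backs; the gripper's body (76 mm by 85 mm) begins 54 mm behind the grasp point. The pads swing forward as they close: fully open they stand 13 mm farther back than shut.
Start: joints at [1.574, 0.359, 0.012, 0, -1.224, -0.288], TCP at [189.661, 647.784, 231.302] pointing down, gripper open.
Joint ranges: [-3.07, 3.07], [-1.43, 2.12], [-1.02, 1.25], [-3.03, 1.67], [-3.05, -0], [-3.03, 3.03]. Speed limits (rad/s): [2.39, 2.39, 3.01, 3.14, 3.14, 3.14].

INTERFACE

Orientations are given as a rotation vector (axis times angle).
In Python, from plant import r gives the robot as it stands.
- The arm moves only by the tool apply_moves, never from a script. Its argument "series" is one flat list of numbers, 7 for each row, row after row: the closure, from 0 (fully open) to 1 (shut), then the shift along the tool's x, y, z in cm, then the turn, a rotation vector about the tool's x, y, z in degrees. A call has 1 to 20 rows; each row is the pose to reach, as a shift and turn from the pose commanded when the call began, along the tool's axes at that moment; what a row does not reach only later rows make up. A row lasts 1/12 s, in which the tool goes at most 41.7 mm and 7.16 degrees, less where a joint would pass 70% of its speed; a pose out of reach is approached as far as the arm can. A call with a gripper value outside its range is refused whole. The fingers move at their own pace and stop on an object; "force" is the grip in N (left out, the last holds). Time passes only in rows, so rows that repeat a pose let the fingers close. It gives the time, the measured TCP pose, the force, the opening and the grip force at its end, in the units of the state.
- r.read_state(): the state, without advancing time (a new reading comes with each control period).
- r.snapshot(name): name is "scene" or "top" or "wrist"; returns the picture (480x640x3 uint8, red, green, blue); there is no depth.
- r.get_calibration(name): a dict with "mtx" (3x3 intrinsics, pixels), "D" ([k1, k2, p1, p2, k3] as OpenCV has them; the pictures are not rectified), "R" (3x3) and "t" (3): a world point X has camera coordinates R X + t; the wrist camera has in their place "tool_from_camera" (4x4, takes a point from camera to tool coordinates, whose origin is the TCP and whose axes are the flange's). Camera axes: x right, y down, z forward; pixel columns grow to the right and rows downward; lengths in mm; the calibration is good to about 2 mm. A picture is of the moment at which its call begins: read the wrist's pose just before it. get_calibration takes no time and is no camera call.
- r.close_job(): hands the job in; it is judged then, once.
The state is a dict: "clock": time; "q": joint angles; "qd": joint speeds; "effort": joint torques, N m; "ee_pos": TCP position; "tcp_rot": TCP orientation; "contact_force": force on the tool from outside, world axes, zero at the start; "torque": the same for the moment, N m; "finger_gap": opening from 0.0 (shut) to 1.0 (fully open); "gripper_force": force on a finger pad.
Only numpy, scipy, OpenCV 4.12 (cv2) and the standard library are available. Lean on these libraries where they do the work, as an engineer would, in place of code of your own. Each camera call takes 0.05 s, during which the arm holds its last target. There are 200 camera calls.

TASK

Fit the pulley to the small gearmotor: take the loose key out of its stand and drop it fully into the slot in the shaft, feeling gently for the slot (a few newtons) because the shaft has stopped at an unknown angle. Then slide the pulley down over the shaft with its keyway over the key, press it firmly home on the shaft's shoulder without forcing it (about 15 N, never 40 N), and let go, leaving the things lying around in their places.

Things in the scene. Friction and masses are not known exactly. Their poses are not given: they have to be found in the camera images.
- shaft_top (a point): On the axis of the gearmotor's upright steel shaft, at its top end (88 mm above the desk). Axes are the housing's, not the shaft's: z up, -x the housing's front, +x the motor's side. Shaft 24 mm in diameter, 2 mm chamfer at the top, standing 32 mm above a flat shoulder. It is braked and cannot turn, but stopped with its slot up to 0.7 rad either side of -x; no reading tells where: see or feel.
- shoulder (a point): Centre of the shaft's flat round shoulder (52 mm in diameter), 32 mm below shaft_top. The slot: 9.2 mm wide, parallel sides, along the whole shaft, open at the top and outwards, flat back 6 mm from the axis; at the shoulder it goes 12 mm deeper as a blind pocket (6 to 17.5 mm from the axis). The seated key's centre is 11 to 12.5 mm from the axis, 8 mm above this point, its top 4 mm below the shaft's top.
- drive: The gearmotor, fixed to the desk: grey housing with foot plate 84 x 84 mm, 40 mm high, dark motor lying at its back (+x) out to 89 mm from the axis. Origin on the desk under the shaft's axis. Shaft and shoulder belong to it. Neither the key nor the pulley may ever press on it with over 40 N.
- key_centre (a point): Centre, half-way up, of the loose steel key: a plain bar 10 mm (its x, radial in the slot) x 8 mm (its y, across the slot) x 40 mm tall (z), lower end bevelled 0.5 mm; both ways round are alike; 20 to 35 g. It starts standing in key_stand with its upper 20 mm free; take it across the 8 mm.
- key: The same key; origin at the centre of its lower end (20 mm below key_centre).
- key_stand: Grey plastic block 60 x 50 x 30 mm fixed to the desk, with one pocket 11.5 x 9.5 mm, 20 mm deep, in the middle of its top, in which the key stands. Origin: centre of the underside; the key starts parallel to its axes.
- hub_centre (a point): Centre, half-way up, of the loose aluminium timing pulley, 40 mm high, 0.15 to 0.31 kg. Toothed disc 64 mm in diameter, 14 mm high; above it a boss 48 mm in diameter, 26 mm high, with two flats 42 mm apart (its +y and -y sides) to grip. Bore 26 mm right through, keyway along its -x side 9.8 mm wide, out to 19.2 mm from the axis; lower mouth flared 1.2 mm. Home: 12 mm below shaft_top.
- hub: The same pulley; origin at the centre of its underside (20 mm below hub_centre). It starts on the desk, bore upright, keyway (-x) within 0.4 rad of facing the robot. Home, it rests on the shoulder with the keyway over the key, -x the way the slot faces.
- marker_mid (a point): A pen with black cap, 135 mm long and 16 mm thick, lying on the desk (its centre): leave it lying.
- lens_box_mid (a point): A small white lens box, 47 x 45 x 19 mm (its centre): leave it alone.
- riser_mid (a point): A black riser block, 50 x 50 x 26 mm (its centre): leave it alone.

How it is judged:
By the outcome, as a careful person would: the job done as asked, in the order asked, and still so for the second after the job is handed in, with the robot touching nothing.
It also fails if it takes over 72 s, if anything falls off the work surface, if the arm or the gripper's body presses on something with over 40 N, if the wrist force passes 120 N, or if a joint passes its speed limit or range.

## Working session

There is one attempt and no reset: what is moved stays moved. The work goes in short steps, Python scripts to look and compute and a tool call to move; the robot and the scene stay as the last step left them, time stands still between calls to the robot, and variables do not carry over. Pictures are saved under pics/ and viewed, at most 10 in all, crops included, and the job is handed in when it is done.

Besides the shell and the picture viewer there is one more tool, called after "Request:" as name(argument=value, ...) on one line, values as JSON. apply_moves: Moves the arm, as the interface text tells. Its arguments: {"type":"object","properties":{"series":{"type":"array","items":{"type":"number"}},"force":{"type":"number"}},"required":["series"]}

```bash
ls; mkdir -p pics; python3 - <<'E'
from plant import r
import cv2
s=r.read_state();print({k:(v if not hasattr(v,'round') else v) for k,v in s.items()})
for n in("scene","top","wrist"):
    print(n,{k:(v) for k,v in r.get_calibration(n).items()})
    cv2.imwrite(f"pics/{n}0.png",r.snapshot(n)[:,:,::-1])
E
```

```text
pics
{'clock': 0.0, 'q': array([ 1.57409286e+00,  3.59363555e-01,  1.10862887e-02, -3.66281868e-04,
       -1.22408517e+00, -2.88112389e-01]), 'qd': array([-0.00174898, -0.00151225, -0.0012457 ,  0.00015976, -0.00041529,
       -0.00089642]), 'effort': array([ 5.88087696e-04, -5.83323169e+01,  2.93417197e+01,  6.93654299e+00,
       -6.08709350e-03,  1.23530396e-05]), 'ee_pos': array([189.53839305, 647.3559375 , 230.38779164]), 'tcp_rot': array([ 3.10817955e+00, -4.45843895e-01, -1.77971011e-04]), 'contact_force': array([ 0.18001425,  0.55073714, -0.20266127]), 'torque': array([ 2.47612004e-02, -4.34940153e-05,  1.46491009e-03]), 'gripper_force': 0.0, 'finger_gap': 0.9976575526094411}
scene {'mtx': array([[564.00380997,   0.        , 312.71267102],
       [  0.        , 564.00380997, 249.65165376],
       [  0.        ,   0.        ,   1.        ]]), 'D': array([-0.08905314,  0.        ,  0.        ,  0.        ,  0.        ]), 'R': array([[-0.41272889, -0.91059917,  0.02154097],
       [-0.39509083,  0.15766606, -0.90501086],
       [ 0.82070586, -0.38203476, -0.42484272]]), 't': ar
[... 406 characters left out ...]
.20159112,  0.0184761 , -0.97929549]]), 't': array([109.27535441, 534.12515708, 838.38726625])}
wrist {'mtx': array([[351.14350837,   0.        , 319.68707862],
       [  0.        , 351.14350837, 236.16159862],
       [  0.        ,   0.        ,   1.        ]]), 'D': array([-0.0557749,  0.       ,  0.       ,  0.       ,  0.       ]), 'tool_from_camera': array([[-1.52166817e-04, -9.48831308e-01, -3.15783351e-01,
         8.12521209e+01],
       [ 9.99999837e-01,  2.92305638e-05, -5.69699654e-04,
         1.32831949e-01],
       [ 5.49779394e-04, -3.15783387e-01,  9.48831150e-01,
        -1.42935393e+02],
       [ 0.00000000e+00,  0.00000000e+00,  0.00000000e+00,
         1.00000000e+00]])}
```

View pics/top0.png

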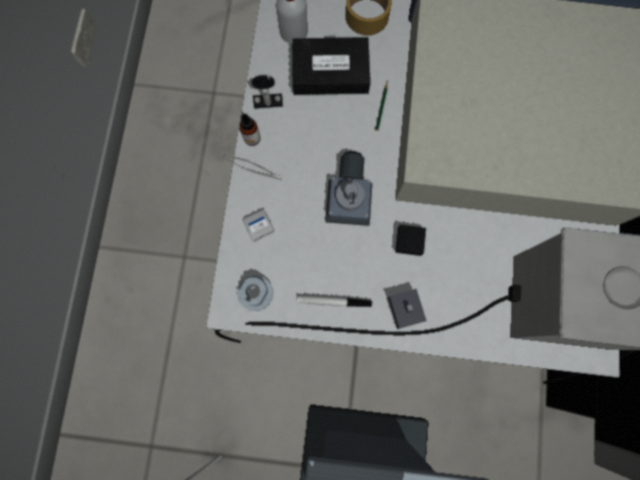

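View pics/scene0.png

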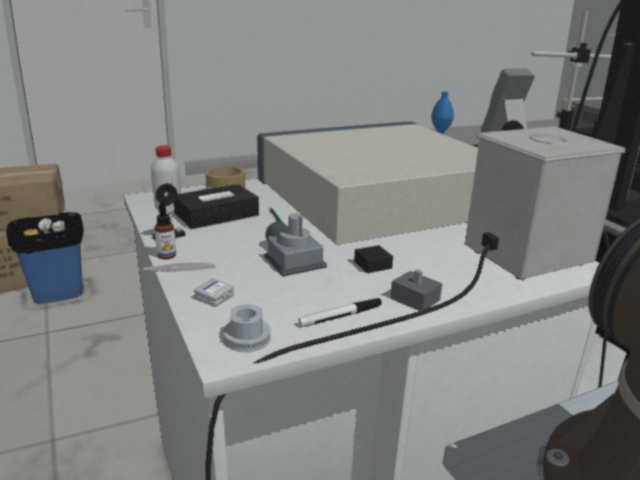

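Top view: the pulley is at about (254,291), the stand at (406,306) with the key at (407,306), the drive at (349,195) with the motor towards +x, the pen at (335,300), the riser at (410,239) and the lens box at (258,224). The scene view shows the same layout.

```bash
cat > h.py <<'E'
import numpy as np, cv2
from scipy.spatial.transform import Rotation as Ro
from plant import r
def cam(name,s=None):
    c=r.get_calibration(name)
    if name=="wrist":
        s=s or r.read_state(); T=np.array(c["tool_from_camera"])
        Rt=Ro.from_rotvec(s["tcp_rot"]).as_matrix()
        Rw=Rt@T[:3,:3]; o=Rt@T[:3,3]+s["ee_pos"]
    else:
        R=np.array(c["R"]); Rw=R.T; o=-R.T@np.array(c["t"])
    return np.array(c["mtx"]),np.array(c["D"]),Rw,o
def ray(cm,px):
    K,D,Rw,o=cm
    u=cv2.undistortPoints(np.array(px,float).reshape(-1,1,2),K,D).reshape(-1,2)
    return o,np.c_[u,np.ones(len(u))]@Rw.T
def plane(cm,px,z):
    o,d=ray(cm,px); return o+d*((z-o[2])/d[:,2])[:,None]
def proj(cm,X):
    K,D,Rw,o=cm
    return cv2.projectPoints((np.array(X,float).reshape(-1,3)-o)@Rw,np.zeros(3),np.zeros(3),K,D)[0].reshape(-1,2)
def tomove(p,R=None,s=None):
    "shift in cm / turn in deg from the present pose to world TCP p, rotation R"
    s=s or r.read_state(); Rt=Ro.from_rotvec(s["tcp_rot"])
    sh=Rt.inv().apply(np.array(p)-s["ee_pos"])/10
    t=(Rt.inv()*R).as_rotvec(degrees=True) if R is not None else np.zeros(3)
    return np.round(sh,2),np.round(t,2)
def down(yaw):
    "tool down, tool y along world angle yaw (x = y x z)"
    y=np.array([np.cos(yaw),np.sin(yaw),0]); z=np.array([0,0,-1.]); x=np.cross(y,z)
    return Ro.from_matrix(np.c_[x,y,z])
E
python3 - <<'E'
from h import *
c=cam("top")
for n,p,z in (("stand",(406,306),30),("key",(407,305),50),("shaft",(350,193),88),("hub",(254,289),40),("pen0",(297,297),8),("pen1",(371,302),8),("riser",(410,239),26),("lens",(258,224),19)):
    print(n,plane(c,[p],z)[0].round())
s=r.read_state(); print(Ro.from_rotvec(s["tcp_rot"]).as_matrix().round(2))
c=cam("scene")
for n,p,z in (("key",(419,272),50),("shaft",(295,219),88),("hub",(246,312),40)):
    print(n,plane(c,[p],z)[0].round())
E
```

```text
stand [426.  18.  30.]
key [426.  20.  50.]
shaft [603. 140.  88.]
hub [424. 287.  40.]
pen0 [422. 212.   8.]
pen1 [428.  78.   8.]
riser [549.  21.  26.]
lens [545. 300.  19.]
[[ 0.96 -0.28 -0.  ]
 [-0.28 -0.96 -0.  ]
 [ 0.    0.   -1.  ]]
key [420.  16.  50.]
shaft [597. 145.  88.]
hub [425. 288.  40.]
```

```bash
python3 - <<'E'
from h import *
print(tomove((584,141,130),down(-np.pi/2)))
E
```

```text
(array([52.08, 37.51, 10.11]), array([  0.07,   0.  , -16.32]))
```

Request:
apply_moves(series=[0,52,37.5,5,0,0,-16.3,0,52,37.5,5,0,0,-16.3,0,52,37.5,5,0,0,-16.3,0,52,37.5,5,0,0,-16.3,0,52,37.5,5,0,0,-16.3,0,52,37.5,5,0,0,-16.3,0,52,37.5,5,0,0,-16.3,0,52,37.5,5,0,0,-16.3,0,52,37.5,5,0,0,-16.3,0,52,37.5,5,0,0,-16.3,0,52,37.5,5,0,0,-16.3,0,52,37.5,5,0,0,-16.3,0,52,37.5,5,0,0,-16.3,0,52,37.5,5,0,0,-16.3,0,52,37.5,5,0,0,-16.3,0,52,37.5,5,0,0,-16.3,0,52,37.5,10,0,0,-16.3,0,52,37.5,10,0,0,-16.3,0,52,37.5,10,0,0,-16.3,0,52,37.5,10,0,0,-16.3])

```text
clock: 1.82
ee_pos: [583.2, 141.9, 131.6]
tcp_rot: [3.14, 0.001, -0.001]
contact_force: [0.0, 0.5, 1.5]
finger_gap: 1.0
gripper_force: 0.0
```

```bash
python3 - <<'E'
from h import *
s=r.read_state();print(s["clock"],s["ee_pos"],s["tcp_rot"],s["contact_force"])
im=r.snapshot("wrist");cv2.imwrite("pics/w1.png",im[:,:,::-1])
print(proj(cam("wrist",s),[[603,140,88],[600,140,56]]))
E
```

```text
1.8167 [583.20248463 141.87245214 131.57103318] [ 3.14042664e+00  7.85152390e-04 -1.43120678e-03] [0.0059669  0.51210192 1.47918221]
[[322.88224862 235.04308299]
 [322.41163822 223.96453335]]
```

View pics/w1.png

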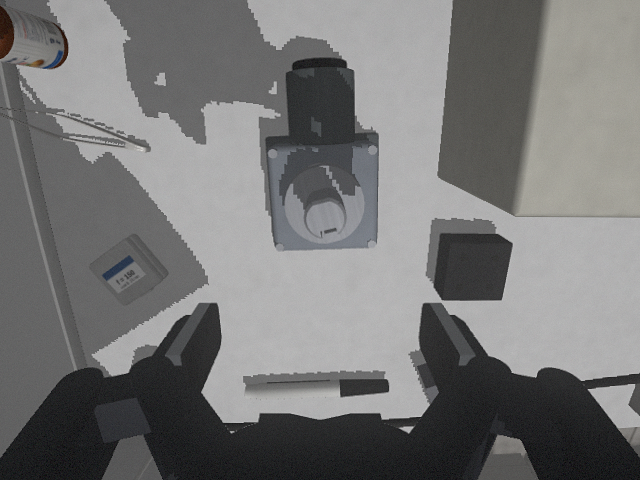

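The wrist view shows the shaft top around (325,220). The slot is a dark patch near (329,232), so it faces down in the image, slightly right. I'll enlarge that area.

```bash
python3 - <<'E'
from h import *
im=cv2.imread("pics/w1.png")[155:260,260:390]
g=cv2.createCLAHE(3,(2,2)).apply(cv2.cvtColor(im,cv2.COLOR_BGR2GRAY))
cv2.imwrite("pics/w1c.png",cv2.resize(g,None,fx=6,fy=5.7,interpolation=cv2.INTER_CUBIC)[:600,:800])
E
```

```text
(no output)
```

View pics/w1c.png

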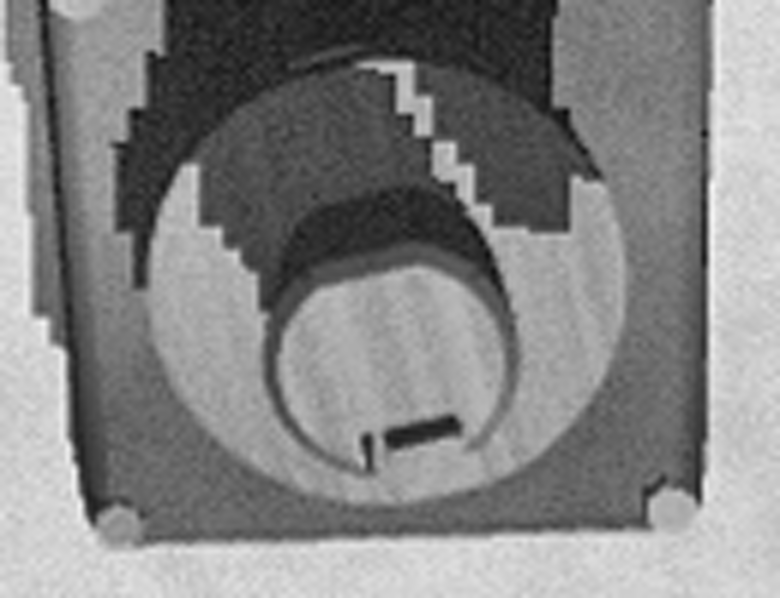

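The enlarged crop shows the slot back as a dark band. Its upper edge runs from crop (384,430) to (459,413), the shaft-top circle spans x 278–505, and the shoulder disc spans x 148–628.

```bash
python3 - <<'E'
from h import *
from scipy.optimize import least_squares
s=r.read_state(); c=cam("wrist",s)
f=lambda P:np.array(P,float)/[6,5.7]+[260,155]
def circ(P,z):
    w=plane(c,f(P),z)[:,:2]
    return least_squares(lambda p:np.hypot(*(w-p[:2]).T)-p[2],[600,140,12]).x.round(2)
print("top",circ([(278,350),(310,290),(410,262),(470,290),(505,365),(490,420),(285,395),(330,448)],88))
print("sh",circ([(148,290),(628,290),(605,185),(180,180),(385,505),(250,465),(520,470),(360,58)],56))
b=plane(c,f([(384,430),(459,413),(366,434),(373,471)]),88)[:,:2];print(b)
d=b[1]-b[0];n=np.array([-abs(d[1])*0-d[1]*0,0]);
print("len",np.hypot(*d),"edge dir",np.degrees(np.arctan2(*d[::-1])))
u=np.array([d[1],-d[0]])/np.hypot(*d); u=u if u[0]<0 else -u
print("slot dir deg from -x",u,np.degrees(np.arctan2(u[1],-u[0])),"axis",b[:2].mean(0)-6*u)
# housing corners (screws z?) foot
# stand
print(tomove((456,15,150),down(-np.pi/2+np.radians(15)),s))
E
```

```text
top [612.68 139.33  10.46]
sh [612.56 139.16  25.68]
[[606.08231614 140.0403503 ]
 [607.83515378 133.06782276]
 [605.6685471  141.7193234 ]
 [601.83231145 141.05378391]]
len 7.189477035257283 edge dir -75.88871697496414
slot dir deg from -x [-0.96982402 -0.243806  ] -14.111283025035869 axis [612.77767909 138.01692253]
(array([-12.79,  12.74,  -1.75]), array([ 1.000e-02, -6.000e-02, -1.494e+01]))
```

```bash
python3 - <<'E'
from h import *
print(tomove((434,21,115),down(np.radians(-70))))
E
```

```text
(array([-15.  ,  12.13,   1.75]), array([ 1.000e-02, -6.000e-02, -1.994e+01]))
```

Request:
apply_moves(series=[0,-15,12,0,0,0,-20,0,-15,12,0,0,0,-20,0,-15,12,0,0,0,-20,0,-15,12,0,0,0,-20,0,-15,12,1.7,0,0,-20,0,-15,12,1.7,0,0,-20,0,-15,12,1.7,0,0,-20,0,-15,12,1.7,0,0,-20])

```text
clock: 2.53
ee_pos: [435.0, 23.0, 116.2]
tcp_rot: [-3.093, -0.547, -0.006]
contact_force: [0.0, 0.4, 0.7]
finger_gap: 1.001
gripper_force: 0.0
```

```bash
python3 - <<'E'
from h import *
s=r.read_state();print(s["clock"],s["ee_pos"],s["tcp_rot"],s["contact_force"])
im=r.snapshot("wrist");cv2.imwrite("pics/w2.png",im[:,:,::-1])
p=proj(cam("wrist",s),[[423,18,50]])[0];print(p)
x,y=(p-[80,60]).astype(int);x=max(x,0);y=max(0,min(y,360))
g=cv2.cvtColor(im[y:y+120,x:x+160],cv2.COLOR_RGB2GRAY);print(x,y)
cv2.imwrite("pics/w2c.png",cv2.resize(cv2.createCLAHE(3,(2,2)).apply(g),None,fx=5,fy=5,interpolation=cv2.INTER_CUBIC))
E
```

```text
2.5333 [434.98054275  23.00178383 116.19324495] [-3.09284963 -0.54715483 -0.00608657] [0.02118164 0.35408777 0.71630702]
[320.51398844 272.4742216 ]
240 212
```

View pics/w2c.png

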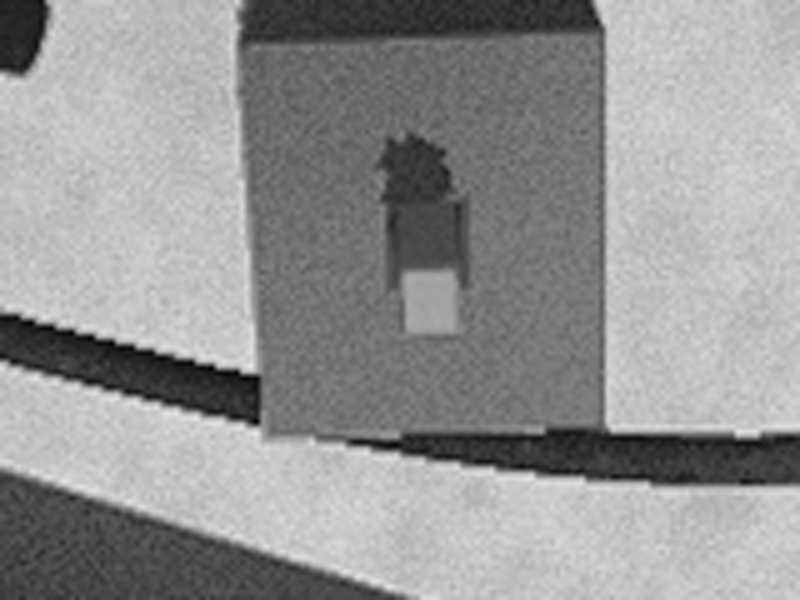

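The key top is the bright rectangle at crop (403–460, 270–334). The stand top has corners at about (243,43), (602,32), (605,428) and (264,436).

```bash
python3 - <<'E'
from h import *
s=r.read_state(); c=cam("wrist",s)
f=lambda P:np.array(P,float)/5+[240,212]
k=plane(c,f([(403.5,270),(459,270),(461,334.5),(405,334.5)]),50)
t=plane(c,f([(243,43),(602,32),(605,428),(264,436)]),30)
ang=lambda v:np.degrees(np.arctan2(v[1],v[0])).round(1)
for n,w in(("key",k),("stand",t)):
    print(n,w.mean(0).round(1),[np.hypot(*(w[i]-w[i-1])[:2]).round(1) for i in range(4)],"xdir",ang(w[0]-w[3]),ang(w[1]-w[2]),"ydir",ang(w[1]-w[0])+90,ang(w[2]-w[3])+90)
print(Ro.from_rotvec(s["tcp_rot"]).as_matrix().round(3))
E
```

```text
key [424.5  14.6  50. ] [np.float64(9.1), np.float64(7.2), np.float64(9.1), np.float64(7.3)] xdir 21.3 22.3 ydir 20.099999999999994 20.099999999999994
stand [424.7  14.8  30. ] [np.float64(59.6), np.float64(48.6), np.float64(59.9), np.float64(49.9)] xdir 21.4 22.6 ydir 21.900000000000006 21.599999999999994
[[ 0.939  0.343  0.003]
 [ 0.343 -0.939  0.001]
 [ 0.003 -0.    -1.   ]]
```

```bash
python3 - <<'E'
from h import *
print(tomove((424.6,14.7,33),down(np.radians(-68.3))))
E
```

```text
(array([-1.31,  0.43,  8.28]), array([ 0.  , -0.19, -1.64]))
```

Request:
apply_moves(series=[0.6,-1.3,0.43,3,0,-0.2,-1.6,0.6,-1.3,0.43,4,0,-0.2,-1.6,0.6,-1.3,0.43,4,0,-0.2,-1.6,0.6,-1.3,0.43,4,0,-0.2,-1.6,0.6,-1.3,0.43,6,0,-0.2,-1.6,0.6,-1.3,0.43,7.5,0,-0.2,-1.6,0.6,-1.3,0.43,8.3,0,-0.2,-1.6,0.6,-1.3,0.43,8.3,0,-0.2,-1.6,0.6,-1.3,0.43,8.3,0,-0.2,-1.6])

```text
clock: 3.33
ee_pos: [423.3, 13.8, 31.8]
tcp_rot: [3.085, 0.589, -0.005]
contact_force: [0.7, -0.3, 1.1]
finger_gap: 0.398
gripper_force: 0.0
```

```bash
python3 - <<'E'
from h import *
s=r.read_state();print(s["contact_force"].round(1),s["ee_pos"].round(1),s["finger_gap"])
print(tomove((424.6,14.7,32.5),down(np.radians(-68.3))))
cv2.imwrite("pics/w3.png",r.snapshot("wrist")[200:440,160:480,::-1])
E
```

```text
[ 0.7 -0.3  1.1] [423.3  13.8  31.8] 0.3981311942751749
(array([ 0.15, -0.04, -0.07]), array([ 0.01,  0.2 , -0.09]))
```

View pics/w3.png

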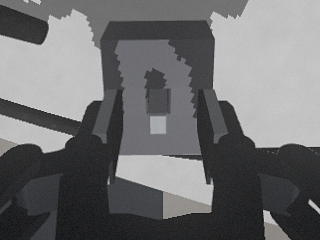

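The key stands centred between the fingers at crop (158,124). I'll grip it.

Request:
apply_moves(series=[1,0.15,0,0,0,0.2,0,1,0.15,0,0,0,0.2,0,1,0.15,0,0,0,0.2,0,1,0.15,0,0,0,0.2,0,1,0.15,0,0,0,0.2,0,1,0.15,0,0,0,0.2,0], force=40)

```text
clock: 3.88
ee_pos: [424.7, 14.3, 32.0]
tcp_rot: [-3.086, -0.589, -0.003]
contact_force: [-1.4, 1.0, 7.1]
finger_gap: 0.075
gripper_force: 42.3
```

Request:
apply_moves(series=[1,0.15,0,-3,0,0.2,0,1,0.15,0,-6,0,0.2,0,1,0.15,0,-9.5,0,0.2,0,1,0.15,0,-9.5,0,0.2,0,1,0.15,0,-9.5,0,0.2,0])

```text
clock: 4.3
ee_pos: [426.5, 15.0, 128.3]
tcp_rot: [-3.084, -0.588, -0.013]
contact_force: [-1.3, -0.6, -0.7]
finger_gap: 0.079
gripper_force: 41.5
```

```bash
python3 - <<'E'
from h import *
s=r.read_state();print(s["contact_force"].round(1),s["ee_pos"].round(1),s["finger_gap"],s["gripper_force"])
print(tomove((601.2,136.2,117),down(np.radians(-90+13.8))))
E
```

```text
[-1.3 -0.6 -0.7] [426.5  15.  128.3] 0.07865435185720827 41.5069486387074
(array([20.69, -4.84,  1.31]), array([-0.07, -0.48,  7.78]))
```

Request:
apply_moves(series=[1,3.5,-0.8,0,0,-0.4,4,1,7,-1.6,0,0,-0.4,7.8,1,10.5,-2.4,0,0,-0.4,7.8,1,14,-3.2,0.5,0,-0.4,7.8,1,17.5,-4,0.7,0,-0.4,7.8,1,20.7,-4.8,0.7,0,-0.4,7.8,1,20.7,-4.8,0.7,0,-0.4,7.8,1,20.7,-4.8,0.7,0,-0.4,7.8,1,20.7,-4.8,0.7,0,-0.4,7.8,1,20.7,-4.8,0.7,0,-0.4,7.8])

```text
clock: 5.13
ee_pos: [599.1, 134.6, 119.2]
tcp_rot: [3.118, 0.376, -0.008]
contact_force: [-0.9, 0.6, -0.3]
finger_gap: 0.078
gripper_force: 41.5
```

```bash
python3 - <<'E'
from h import *
s=r.read_state();print(s["contact_force"].round(1),s["ee_pos"].round(1),s["finger_gap"],s["gripper_force"])
print(tomove((601.2,136.2,113),down(np.radians(-90+13.8))))
im=r.snapshot("wrist");c=cam("wrist",s)
p=proj(c,[[612.6,139,88],[601.2,136.2,92]]);print(p)
x,y=(p[0]-[64,40]).astype(int);g=cv2.cvtColor(im[y:y+96,x:x+128],cv2.COLOR_RGB2GRAY);print(x,y)
cv2.imwrite("pics/w4.png",cv2.resize(cv2.createCLAHE(3,(2,2)).apply(g),None,fx=6,fy=6,interpolation=cv2.INTER_CUBIC))
E
```

```text
[-0.9  0.6 -0.3] [599.1 134.6 119.2] 0.07825396028767227 41.52231886982918
(array([ 0.25, -0.11,  0.62]), array([ 0.01,  0.3 , -0.04]))
[[317.45981433 252.15739337]
 [317.47633773 275.51403165]]
253 212
```

View pics/w4.png

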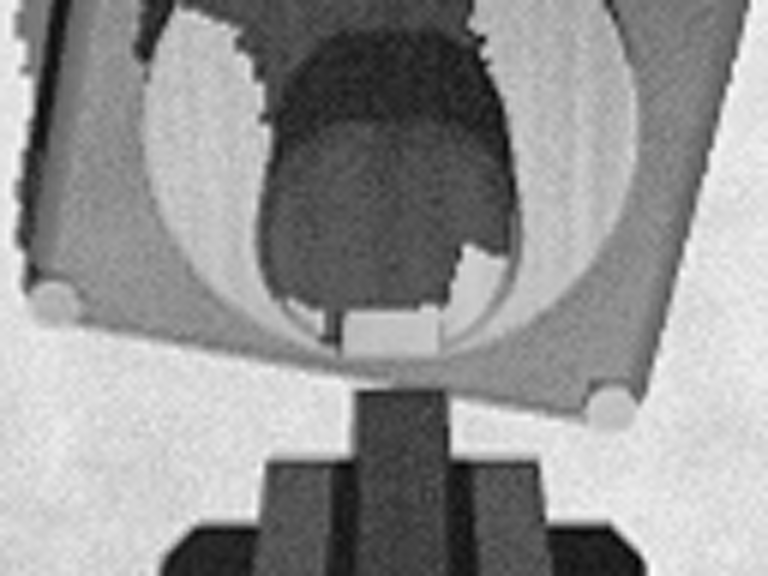

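The slot back edge is at crop y≈308, x 327–441. The key's lower end spans x 357–450 with its inner face at y≈390. The rotation is aligned and the key sits slightly right of the slot.

```bash
python3 - <<'E'
from h import *
s=r.read_state(); c=cam("wrist",s); Rt=Ro.from_rotvec(s["tcp_rot"])
f=lambda P:np.array(P,float)/6+[253,212]
for zb in(97.2,96.5):print("key inner",Rt.inv().apply(plane(c,f([(357,390),(449,390)]),zb)-s["ee_pos"]).round(2))
print("slot back",Rt.inv().apply(plane(c,f([(327,309),(441,307)]),88)-s["ee_pos"]).round(2))
E
```

```text
key inner [[ 3.92 -3.64 22.49]
 [ 3.92  4.28 22.49]]
key inner [[ 3.6  -3.66 23.19]
 [ 3.6   4.3  23.19]]
slot back [[ 7.61 -6.49 31.67]
 [ 7.8   3.73 31.67]]
```

Request:
apply_moves(series=[1,0.28,-0.15,0.3,0,0.3,0,1,0.28,-0.15,0.6,0,0.3,0,1,0.28,-0.15,0.6,0,0.3,0,1,0.28,-0.15,0.6,0,0.3,0,1,0.28,-0.15,0.6,0,0.3,0,1,0.28,-0.15,0.75,0,0.3,0,1,0.28,-0.15,0.85,0,0.3,0,1,0.28,-0.15,0.95,0,0.3,0,1,0.28,-0.15,1.05,0,0.3,0,1,0.28,-0.15,1.05,0,0.3,0,1,0.28,-0.15,1.05,0,0.3,0])

```text
clock: 6.1
ee_pos: [602.7, 137.4, 109.8]
tcp_rot: [-3.119, -0.377, -0.003]
contact_force: [-1.1, -0.2, 3.7]
finger_gap: 0.079
gripper_force: 42.0
```

Request:
apply_moves(series=[1,0,0,-0.1,0,0,0,1,-0.12,0.01,-0.1,0,0,0,1,-0.12,0.01,-0.1,0,0,0,1,-0.12,0.01,0,0,0,0,1,-0.12,0.01,0.1,0,0,0,1,-0.12,0.01,0.2,0,0,0,1,-0.12,0.01,0.2,0,0,0])

```text
clock: 6.68
ee_pos: [601.3, 136.8, 107.2]
tcp_rot: [3.119, 0.377, 0.002]
contact_force: [0.4, -1.8, -0.2]
finger_gap: 0.081
gripper_force: 41.5
```

Request:
apply_moves(series=[1,0,0,0.15,0,0,0,1,0,0,0.3,0,0,0,1,0,0,0.45,0,0,0,1,0,0,0.6,0,0,0,1,0,0,0.75,0,0,0,1,0,0,0.75,0,0,0,1,0,0,0.75,0,0,0])

```text
clock: 7.27
ee_pos: [601.3, 136.8, 99.6]
tcp_rot: [-3.119, -0.377, -0.002]
contact_force: [0.8, -1.6, -1.6]
finger_gap: 0.079
gripper_force: 41.3
```

Request:
apply_moves(series=[1,0,0,0.2,0,0,0,1,0,0,0.4,0,0,0,1,0,0,0.6,0,0,0,1,0.03,0,0.6,0,0,0,1,0.06,0,0.6,0,0,0,1,0.09,0,0.6,0,0,0,1,0.12,0,0.6,0,0,0,1,0.12,0,0.6,0,0,0,1,0.12,0,0.6,0,0,0])

```text
clock: 8.02
ee_pos: [601.6, 136.9, 93.6]
tcp_rot: [3.119, 0.376, -0.0]
contact_force: [-3.0, -4.1, 0.7]
finger_gap: 0.077
gripper_force: 41.7
```

Request:
apply_moves(series=[1,-0.1,0.02,0,0,0,0,1,-0.17,0.03,0,0,0,0,1,-0.17,0.03,0,0,0,0,1,-0.17,0.03,0,0,0,0])

```text
clock: 8.35
ee_pos: [601.4, 136.8, 94.1]
tcp_rot: [-3.118, -0.377, -0.004]
contact_force: [1.3, -3.1, -1.3]
finger_gap: 0.079
gripper_force: 41.3
```

Request:
apply_moves(series=[1,-0.03,0.05,0,0,0,0,1,-0.05,0.07,0,0,0,0,1,-0.05,0.07,0,0,0,0,1,-0.05,0.07,0,0,0,0])

```text
clock: 8.68
ee_pos: [601.0, 136.2, 94.3]
tcp_rot: [-3.118, -0.377, -0.004]
contact_force: [-0.7, 0.5, 0.2]
finger_gap: 0.081
gripper_force: 41.5
```

Request:
apply_moves(series=[0.85,0,0,0,0,0,0,0.7,0,0,0,0,0,0,0.7,0,0,0,0,0,0,0.7,0,0,0,0,0,0])

```text
clock: 9.02
ee_pos: [600.7, 135.8, 94.1]
tcp_rot: [-3.119, -0.377, -0.003]
contact_force: [-0.8, 0.5, 0.0]
finger_gap: 0.296
gripper_force: 0.0
```

```bash
python3 - <<'E'
from h import *
s=r.read_state();print(s["contact_force"].round(1),s["ee_pos"].round(1),s["finger_gap"],s["gripper_force"])
im=r.snapshot("wrist");c=cam("wrist",s)
p=proj(c,[[612.6,139,88],[601.2,136.2,84]]);print(p)
x,y=(p[0]-[64,40]).astype(int);g=cv2.cvtColor(im[y:y+96,x:x+128],cv2.COLOR_RGB2GRAY);print(x,y)
cv2.imwrite("pics/w5.png",cv2.resize(cv2.createCLAHE(3,(2,2)).apply(g),None,fx=6,fy=6,interpolation=cv2.INTER_CUBIC))
E
```

```text
[-0.8  0.5  0. ] [600.7 135.8  94.1] 0.2957563792451199 0.0
[[318.97305464 275.6808257 ]
 [319.01915553 294.24198466]]
254 235
```

View pics/w5.png

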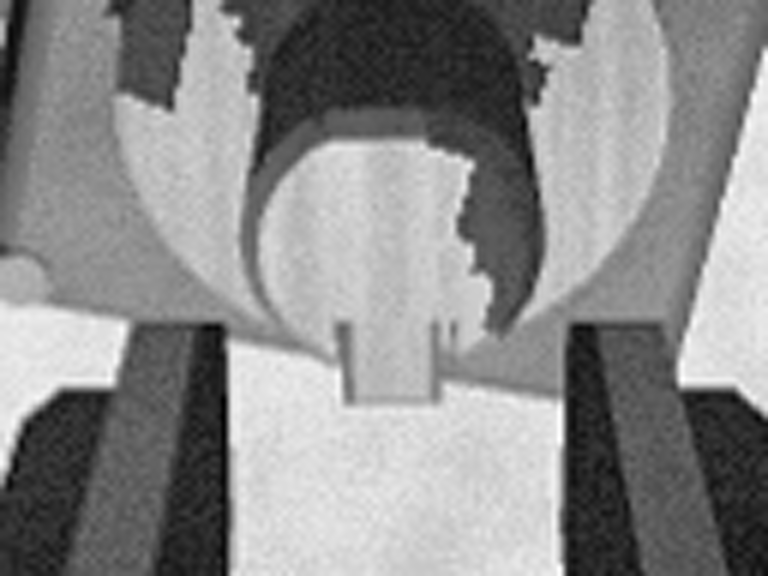

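```bash
python3 - <<'E'
from h import *
s=r.read_state(); c=cam("wrist",s); Rt=Ro.from_rotvec(s["tcp_rot"])
f=lambda P:np.array(P,float)/6+[254,235]
T=lambda P,z:Rt.inv().apply(plane(c,f(P),z)-s["ee_pos"]).round(2)
print("slot back88",T([(335,322),(437,322)],88))
for z in(84,88,96):print("key outer",z,T([(346,402),(439,402)],z))
print("key top px for z=84 w", )
print("shaft left/right",T([(258,240),(545,240)],86))
print("shoulder c?",tomove((612.6,139,150)))
E
```

```text
slot back88 [[ 5.57 -4.56  6.04]
 [ 5.57  3.45  6.04]]
key outer 84 [[-3.73 -3.86 10.02]
 [-3.73  3.75 10.02]]
key outer 88 [[-1.51 -3.75  6.03]
 [-1.51  3.65  6.03]]
key outer 96 [[ 2.93 -3.54 -1.96]
 [ 2.93  3.47 -1.96]]
key top px for z=84 w
shaft left/right [[ 11.7  -10.6    8.05]
 [ 11.7   11.92   8.05]]
shoulder c? (array([ 1.24, -0.03, -5.59]), array([0., 0., 0.]))
```

The key top is flush in the slot, spanning crop x 345–440 with its outer edge at y≈402. That only fits a top height of about 84 mm or less, so the key has dropped fully. The pulley is next.

```bash
python3 - <<'E'
from h import *
print(tomove((437,287,125),down(np.radians(-90))))
E
```

```text
(array([-12.29, -18.58,  -3.12]), array([-0.02, -0.1 , 13.78]))
```

Request:
apply_moves(series=[0.6,0,0,-3,0,0,0,0.3,0,0,-6,0,0,0,0,-2,-3,-6,0,0,7,0,-4,-6,-6,0,0,13.8,0,-6,-9,-5,0,0,13.8,0,-8.5,-12.5,-4,0,0,13.8,0,-10.5,-16,-3.1,0,0,13.8,0,-12.3,-18.6,-3.1,0,0,13.8,0,-12.3,-18.6,-3.1,0,0,13.8,0,-12.3,-18.6,-3.1,0,0,13.8,0,-12.3,-18.6,-3.1,0,0,13.8,0,-12.3,-18.6,-3.1,0,0,13.8])

```text
clock: 10.07
ee_pos: [437.5, 286.7, 124.9]
tcp_rot: [-3.141, 0.002, -0.003]
contact_force: [0.4, -0.4, -0.2]
finger_gap: 1.001
gripper_force: 0.0
```

```bash
python3 - <<'E'
from h import *
s=r.read_state();print(s["contact_force"].round(1),s["ee_pos"].round(1),s["finger_gap"])
im=r.snapshot("wrist");c=cam("wrist",s)
p=proj(c,[[424,287,40]]);print(p)
x,y=(p[0]-[80,60]).astype(int);y=min(y,360);g=cv2.cvtColor(im[y:y+120,x:x+160],cv2.COLOR_RGB2GRAY);print(x,y)
cv2.imwrite("pics/w6.png",cv2.resize(cv2.createCLAHE(3,(2,2)).apply(g),None,fx=5,fy=5,interpolation=cv2.INTER_CUBIC))
E
```

```text
[ 0.4 -0.4 -0.2] [437.5 286.7 124.9] 1.0005758699127854
[[319.36494669 261.92800956]]
239 201
```

View pics/w6.png

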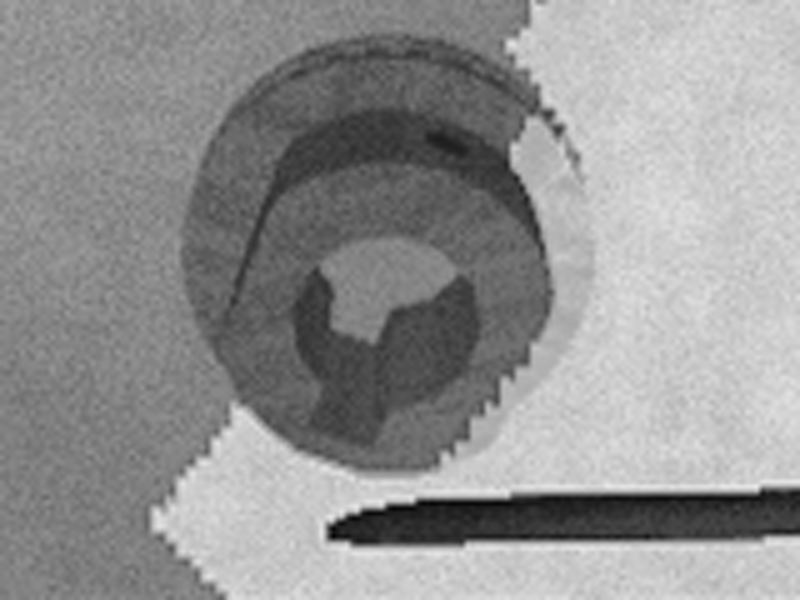

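The pulley shows its bore (crop x 293–482, y 235–408) with the keyway facing down-left. The keyway end runs from (311,428) to (378,446), so the flats tilt the same way.

```bash
python3 - <<'E'
from h import *
from scipy.optimize import least_squares
s=r.read_state(); c=cam("wrist",s)
f=lambda P:np.array(P,float)/5+[239,201]
def circ(P,z,r0):
    w=plane(c,f(P),z)[:,:2]
    return least_squares(lambda p:np.hypot(*(w-p[:2]).T)-p[2],[424,287,r0]).x.round(2)
b=circ([(293,320),(482,310),(385,235),(340,252),(450,265),(300,365),(455,380),(400,405)],40,13);print("bore",b)
print("disc z14",circ([(182,250),(597,250),(215,150),(575,160),(390,38)],14,32))
k=plane(c,f([(311,428),(378,446)]),40)[:,:2];d=k[1]-k[0]
a=np.array([d[1],-d[0]]); a=a if a[0]<0 else -a
print("w",np.hypot(*d),"kw mid-dist",np.hypot(*(k.mean(0)-b[:2])),"dir by edge",np.degrees(np.arctan2(-a[1],-a[0])),"by centre",np.degrees(np.arctan2(*-(k.mean(0)-b[:2])[::-1])))
fl=plane(c,f([(272,205),(222,333)]),40)[:,:2];d=fl[0]-fl[1];print("flat",np.degrees(np.arctan2(d[1],d[0])))
E
```

```text
bore [421.1  289.05  13.11]
disc z14 [423.63 288.53  31.68]
w 10.037997282143813 kw mid-dist 18.543847962663694 dir by edge -16.704124157902367 by centre -18.9078683937577
flat -21.556288649661827
```

```bash
python3 - <<'E'
from h import *
print(tomove((421.5,289,19),down(np.radians(-90-18.5))))
E
```

```text
(array([-1.63, -0.24, 10.58]), array([-0.05, -0.1 , 18.41]))
```

Request:
apply_moves(series=[0.2,-0.8,-0.1,1,0,0,7,0.2,-1.6,-0.24,2,0,0,14,0.2,-1.6,-0.24,4,0,0,18.4,0.2,-1.6,-0.24,5,0,0,18.4,0.2,-1.6,-0.24,5,0,0,18.4,0.2,-1.6,-0.24,5,0,0,18.4,0.2,-1.6,-0.24,7,0,0,18.4,0.2,-1.6,-0.24,8.5,0,0,18.4,0.2,-1.6,-0.24,10,0,0,18.4,0.2,-1.6,-0.24,10.6,0,0,18.4,0.2,-1.6,-0.24,10.6,0,0,18.4,0.2,-1.6,-0.24,10.6,0,0,18.4,0.2,-1.6,-0.24,10.6,0,0,18.4])

```text
clock: 11.2
ee_pos: [421.7, 290.2, 19.8]
tcp_rot: [-3.099, 0.501, -0.004]
contact_force: [0.2, 0.3, -0.6]
finger_gap: 0.799
gripper_force: 0.0
```

```bash
python3 - <<'E'
from h import *
s=r.read_state();print(s["contact_force"].round(1),s["ee_pos"].round(1),s["finger_gap"])
print(tomove((421.5,289,19),down(np.radians(-90-18.5))))
im=r.snapshot("wrist");c=cam("wrist",s);p=proj(c,[[421.5,289,40]])[0];print(p)
x=int(p[0])-80;y=min(int(p[1])-75,360);print(x,y);g=cv2.cvtColor(im[y:y+120,x:x+160],cv2.COLOR_RGB2GRAY)
cv2.imwrite("pics/w7.png",cv2.resize(cv2.createCLAHE(3,(2,2)).apply(g),None,fx=5,fy=5,interpolation=cv2.INTER_CUBIC))
E
```

```text
[ 0.2  0.3 -0.6] [421.7 290.2  19.8] 0.7994074159963721
(array([0.02, 0.12, 0.08]), array([-0.14, -0.12,  0.12]))
[322.30965996 329.98792181]
242 254
```

View pics/w7.png

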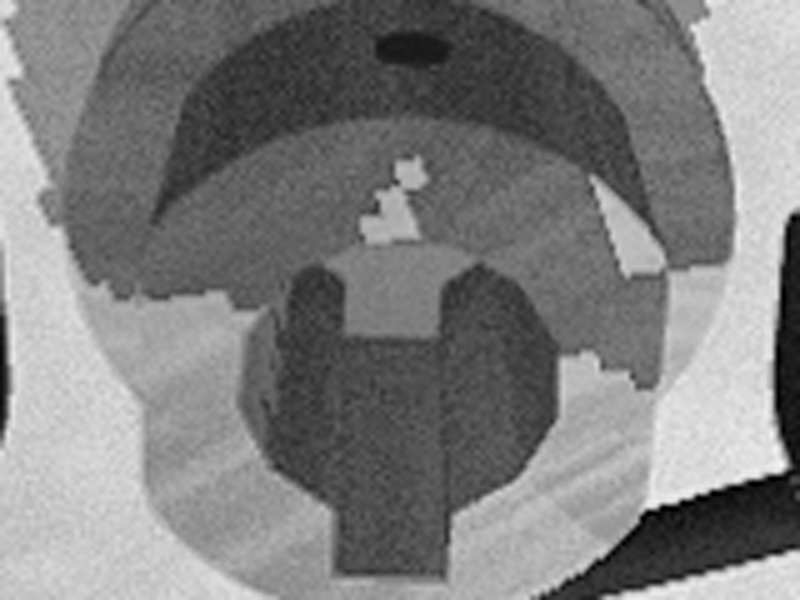

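Close view: the pulley is aligned with the tool. The keyway is at crop x 335–450 with its end at y≈577, the bore spans x 240–558, and the flats are at 143 and 660.

```bash
python3 - <<'E'
from h import *
from scipy.optimize import least_squares
s=r.read_state(); c=cam("wrist",s); Rt=Ro.from_rotvec(s["tcp_rot"])
f=lambda P:np.array(P,float)/5+[242,254]
T=lambda P,z:Rt.inv().apply(plane(c,f(P),z)-s["ee_pos"])[:,:2]
w=T([(240,370),(558,370),(400,241),(345,250),(265,440),(545,430),(275,300)],40)
print(least_squares(lambda p:np.hypot(*(w-p[:2]).T)-p[2],[0,0,13]).x.round(2))
k=T([(335,577),(450,579)],40);print(k.round(2))
print("flats",T([(143,440),(658,440)],40).round(2))
E
```

```text
[ 0.16  1.07 12.76]
[[-19.4   -4.51]
 [-19.58   5.29]]
flats [[ -5.67 -20.21]
 [ -5.59  22.28]]
```

Request:
apply_moves(series=[0.3,0,0.12,0,0,0,0,0.4,0,0.12,0,0,0,0,1,0,0.12,0,0,0,0,1,0,0.12,0,0,0,0,1,0,0.12,0,0,0,0,1,0,0.12,0,0,0,0,1,0,0.12,0,0,0,0,1,0,0.12,0,0,0,0], force=60)

```text
clock: 11.92
ee_pos: [421.0, 288.8, 19.7]
tcp_rot: [-3.1, 0.502, -0.004]
contact_force: [-1.4, -0.8, 8.7]
finger_gap: 0.477
gripper_force: 60.3
```

Request:
apply_moves(series=[1,0,0.12,-1,0,0,0,1,0,0.12,-3,0,0,0,1,0,0.12,-5,0,0,0,1,0,0.12,-7,0,0,0,1,0,0.12,-9,0,0,0,1,0,0.12,-11,0,0,0,1,0,0.12,-11,0,0,0,1,0,0.12,-11,0,0,0])

```text
clock: 12.58
ee_pos: [420.3, 287.6, 130.2]
tcp_rot: [-3.098, 0.502, -0.004]
contact_force: [-0.4, -0.7, -1.7]
finger_gap: 0.481
gripper_force: 61.0
```

```bash
python3 - <<'E'
from h import *
s=r.read_state();print(s["contact_force"].round(1),s["torque"].round(2),s["ee_pos"].round(1),s["finger_gap"],s["gripper_force"])
print(tomove((612,138.6,125),down(np.radians(-90+13.8))))
E
```

```text
[-0.4 -0.7 -1.7] [-0.07 -0.   -0.03] [420.3 287.6 130.2] 0.4806944392103491 60.97532744542306
(array([22.9 ,  8.08,  0.53]), array([ -0.18,  -0.17, -32.22]))
```

Request:
apply_moves(series=[1,2.8,1,0,0,0,-5,1,5.7,2,0,0,0,-10,1,8.6,3,0,0,0,-15,1,11.5,4,0,0,0,-20,1,14.4,5,0,0,0,-25,1,17.2,6,0,0,0,-30,1,20,7,0,0,0,-32.2,1,22.9,8.1,0.5,-0.2,-0.2,-32.2,1,22.9,8.1,0.5,-0.2,-0.2,-32.2,1,22.9,8.1,0.5,-0.2,-0.2,-32.2,1,22.9,8.1,0.5,-0.2,-0.2,-32.2,1,22.9,8.1,0.5,-0.2,-0.2,-32.2,1,22.9,8.1,0.5,-0.2,-0.2,-32.2,1,22.9,8.1,0.5,-0.2,-0.2,-32.2])

```text
clock: 13.75
ee_pos: [611.3, 138.8, 124.3]
tcp_rot: [3.116, 0.379, -0.003]
contact_force: [-0.0, 0.4, -1.5]
finger_gap: 0.478
gripper_force: 60.9
```

```bash
python3 - <<'E'
from h import *
s=r.read_state();print(s["contact_force"].round(1),s["torque"].round(2),s["ee_pos"].round(1),s["finger_gap"],s["gripper_force"])
print(tomove((612,138.6,110),down(np.radians(-90+13.8))))
E
```

```text
[-0.   0.4 -1.5] [-0.02 -0.05 -0.02] [611.3 138.8 124.3] 0.4778349784141451 60.90395718155378
(array([0.07, 0.03, 1.43]), array([0.12, 0.13, 0.06]))
```

Request:
apply_moves(series=[1,0.07,0.03,0.5,0.1,0.1,0,1,0.07,0.03,1,0.1,0.1,0,1,0.07,0.03,1.4,0.1,0.1,0,1,0.07,0.03,1.55,0.1,0.1,0,1,0.07,0.03,1.7,0.1,0.1,0,1,0.07,0.03,1.85,0.1,0.1,0,1,0.07,0.03,2.0,0.1,0.1,0,1,0.07,0.03,2.0,0.1,0.1,0,1,0.07,0.03,2.0,0.1,0.1,0])

```text
clock: 14.5
ee_pos: [612.5, 137.8, 104.0]
tcp_rot: [3.118, 0.377, -0.001]
contact_force: [-0.3, 0.0, -1.4]
finger_gap: 0.479
gripper_force: 60.9
```

Request:
apply_moves(series=[1,0,-0.07,0,0,0,0,1,0,-0.07,0.1,0,0,0,1,0,-0.07,0.2,0,0,0,1,0,-0.07,0.3,0,0,0,1,0,-0.07,0.4,0,0,0,1,0,-0.07,0.4,0,0,0])

```text
clock: 15.0
ee_pos: [612.2, 138.5, 99.8]
tcp_rot: [3.118, 0.377, -0.002]
contact_force: [-0.4, -0.7, -1.4]
finger_gap: 0.478
gripper_force: 60.9
```

Request:
apply_moves(series=[1,0,0,0.25,0,0,0,1,0,0,0.5,0,0,0,1,0,0,0.75,0,0,0,1,0,0,1,0,0,0,1,0,0,1.25,0,0,0,1,0,0,1.5,0,0,0,1,0,0,1.75,0,0,0,1,0,0,2,0,0,0,1,0,0,2,0,0,0,1,0,0,2,0,0,0])

```text
clock: 15.83
ee_pos: [612.2, 138.4, 79.8]
tcp_rot: [3.118, 0.377, -0.002]
contact_force: [0.0, 0.2, -1.2]
finger_gap: 0.478
gripper_force: 60.9
```

Request:
apply_moves(series=[1,0,0,0.1,0,0,0,1,0,0,0.2,0,0,0,1,0,0,0.3,0,0,0,1,0,0,0.4,0,0,0,1,0,0,0.45,0,0,0,1,0,0,0.45,0,0,0])

```text
clock: 16.33
ee_pos: [612.3, 138.5, 75.8]
tcp_rot: [3.118, 0.377, -0.001]
contact_force: [-1.0, -1.1, 1.6]
finger_gap: 0.479
gripper_force: 61.2
```

Request:
apply_moves(series=[1,0,0,0.05,0,0,0,1,0,0,0.1,0,0,0,1,0,0,0.1,0,0,0])

```text
clock: 16.58
ee_pos: [612.4, 138.5, 75.8]
tcp_rot: [3.118, 0.377, -0.0]
contact_force: [-4.8, -1.0, 10.4]
finger_gap: 0.483
gripper_force: 62.0
```

Request:
apply_moves(series=[1,-0.02,0,0.03,0,0,0,1,-0.04,0,0.06,0,0,0,1,-0.04,0,0.06,0,0,0,1,-0.04,0,0.06,0,0,0])

```text
clock: 16.92
ee_pos: [612.4, 138.5, 75.7]
tcp_rot: [3.118, 0.378, 0.001]
contact_force: [-6.0, -0.9, 11.8]
finger_gap: 0.479
gripper_force: 62.6
```

Request:
apply_moves(series=[1,-0.04,0,0.03,0,0,0,1,-0.06,0,0.05,0,0,0,1,-0.06,0,0.05,0,0,0,1,-0.06,0,0.05,0,0,0])

```text
clock: 17.25
ee_pos: [612.3, 138.5, 75.7]
tcp_rot: [3.118, 0.378, 0.003]
contact_force: [-3.5, -1.8, 14.2]
finger_gap: 0.475
gripper_force: 62.8
```

Request:
apply_moves(series=[1,0.03,0,-0.1,0,0,0,1,0.03,0,-0.18,0,0,0,0.4,0.03,0,-0.18,0,0,0,0.2,0.03,0,-0.18,0,0,0,0.2,0.03,0,-0.18,0,0,0,0.2,0.03,0,-0.18,0,0,0,0.2,0.03,0,-0.18,0,0,0])

```text
clock: 17.83
ee_pos: [611.6, 138.3, 75.0]
tcp_rot: [3.118, 0.377, -0.002]
contact_force: [0.0, 0.3, -0.2]
finger_gap: 0.801
gripper_force: 0.0
```

Request:
apply_moves(series=[0.2,0,0,-0.5,0,0,0,0.2,0,0,-1.5,0,0,0,0.2,0,0,-3,0,0,0,0.2,0,0,-4.5,0,0,0,0.2,0,0,-6,0,0,0,0.2,-1,0,-8,0,0,0,0.2,-2.5,0,-8,0,0,0,0.2,-2.5,0,-8,0,0,0,0.2,-2.5,0,-8,0,0,0])

```text
clock: 18.58
ee_pos: [587.4, 132.5, 156.8]
tcp_rot: [-3.119, -0.377, -0.002]
contact_force: [-0.9, -1.4, -0.5]
finger_gap: 0.799
gripper_force: 0.0
```

```bash
python3 -c "
from plant import r
print(r.close_job())"
```

```text
the job is handed in; nothing more can be done
None
```

I dropped the key into the shaft slot, slid the pulley over it and pressed it onto the shoulder at about 15 N, then released it and handed the job in at about 19 s. Touch put the pulley's underside at 56 mm, the shoulder's height. The key's seating was judged from one wrist picture and not probed, and I took no picture after the final release.

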